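# Find the heavy side of an unbalance wheel and hold it at the bottom

### The arm

A 6-joint arm with a two-finger parallel gripper is mounted at the origin on a cart in front of the work surface, level with it; the furniture and walls round the work are solid. World frame = base frame: x ahead of the robot, y to its left, z up, the work surface at z = 0. Lengths are in m, angles in rad, forces in N, time in s.
With the tool pointing down it reaches from about 0.35 to 1 m from the base axis. Payload 7.1 kg.
Tool frame: the origin (TCP) lies midway between the tips of the shut fingers; the grasp point (between the pads) lies 19 mm behind it; z points along the fingers, y is the line along which they close (so a half turn about z gives the same grasp; the last joint's range is limited). The gripper opens to 85 mm and grips with 20 to 120 N. Pads are 22 mm wide; open, the fingers measure 114 mm over their backs; the gripper's body (76 mm by 85 mm) begins 54 mm behind the grasp point. The pads swing forward as they close: fully open they stand 13 mm farther back than shut.
Start: joints at [-1.154, 0.423, 1.63, -0, 1.089, -0.019], TCP at [0.264, -0.567, 0.231] pointing down, gripper open.
Joint ranges: [-3, 3], [-0.9, 2.11], [0.09, 2.58], [-1.31, 4.45], [0.11, 2.69], [-2.54, 2.54]. Speed limits (rad/s): [2.39, 2.39, 3.01, 3.14, 3.14, 3.14].

### API

Orientations are given as a unit quaternion [x, y, z, w].
In Python, from plant import ctrl gives the robot as it stands.
- The arm moves only by the shell command python3 -m pendant 'ROWS' [OPENING] [FORCE]. ROWS is JSON, a list of rows, each a list of 4 numbers: the shift along the tool's x, y, z normalised to -1 to 1, where 1 is 0.1 m, then the turn about the tool's z normalised to -1 to 1, where 1 is 360 degrees. In form: [[dx, dy, dz, yaw], ...]. A call has 1 to 12 rows; each row shifts and turns the commanded pose from where the row before left it, along the tool's axes as they then stand; what a row does not reach is not made up. A row lasts 1/12 s, in which the tool goes at most 41.7 mm and 7.16 degrees, less where a joint would pass 70% of its speed; a pose out of reach is approached as far as the arm can. A call with a number of a shift or a turn outside -1 to 1 is refused whole. A call with a gripper value outside its range is refused whole. OPENING is the closure, from -1 (fully open) to 1 (shut), set as the call begins (- or left out, the last holds). The fingers move at their own pace and stop on an object; FORCE is the grip in N (left out, the last holds). Time passes only in rows, so rows that do not move let the fingers close. It gives the time, the measured TCP pose, the force, the opening and the grip force at its end, in the units of the state.
- ctrl.state(): the state, without advancing time (a new reading comes with each control period).
- ctrl.camera(name): name is "scene" or "top" or "wrist"; returns the picture (384x512x3 uint8, red, green, blue); there is no depth.
- ctrl.camera_params(name): a dict with "intrinsics" (3x3 intrinsics, pixels), "distortion" ([k1, k2, p1, p2, k3] as OpenCV has them; the pictures are not rectified), "rvec" (rotation vector, rad) and "tvec" (3), from world to camera coordinates, as OpenCV has them; the wrist camera has in their place "mount" (4x4, takes a point from camera to tool coordinates, whose origin is the TCP and whose axes are the flange's). Camera axes: x right, y down, z forward; pixel columns grow to the right and rows downward; lengths in m; the calibration is good to about 2 mm. A picture is of the moment at which its call begins: read the wrist's pose just before it. camera_params takes no time and is no camera call.
- ctrl.hand_in(): hands the job in; it is judged then, once.
The state is a dict: "clock": time; "q": joint angles; "joint_velocities": joint speeds; "tau": joint torques, N m; "position": TCP position; "tcp_rot": TCP orientation; "contact_force": force on the tool from outside, world axes, zero at the start; "moment": the same for the moment, N m; "gripper_width": finger opening in m; "finger_force": force on a finger pad.
Only numpy, scipy, OpenCV 4.12 (cv2) and the standard library are available. Lean on these libraries where they do the work, as an engineer would, in place of code of your own. Each camera call takes 0.05 s, during which the arm holds its last target. There are 200 camera calls.

### The job

Flip the drop brake off the exciter wheel, all the way back, then spin the wheel by its rim a good part of a turn and let it go to find its heavy side, which no mark on the outside shows: the greasy bearing always stops it a little short of the bottom on the side it rolls in from, so let it roll in from both sides and take the middle. Turn the heavy side straight down and finish gripping the rim, keeping the wheel still there with the brake left open, so that I can clamp the encoder to the shaft. Leave the multimeter, the hex key and the cup of nuts alone.

Things in the scene. Friction and masses are not known exactly. Their poses are not given: they have to be found in the camera images.
- stand: Bench unit, bolted down: base plate 180 x 170 x 12 mm, grey bearing housing (top 120 mm above the table) with a black encoder, a wheel on the housing's shaft, a brake post. Origin: centre of the plate's underside, on the table; x points to the brake post (away from the robot), y along the shaft from wheel to housing, z up.
- wheel_centre (a point): Centre of the wheel, at x -20, y -50, z 85 mm of the stand; stand's axes, does not turn. The wheel: closed steel disc in the stand's x-z plane, 110 mm across, 14 mm thick, flat faces, 6 screws on a face, 6 small holes and a line in the rim. Nut 6 mm proud within 13 mm of the axis on the free face; 16 mm shaft on the other, 49 mm clear to the housing. Rim can be pinched across its 14 mm.
- wheel (a joint): Turn of the wheel, rad, unlimited, growing as its top goes away from the robot; 0 = scribed index line on top, which says nothing of the heavy side. Sealed inside, anywhere round: 0.14 to 0.2 kg, 36 mm off the axis. Greasy bearing: let go, it rolls at up to 2 rad/s without overswing and rests 20 to 35 degrees short of heavy side down within 3 s; as near to heavy side up it may stay put.
- brake_hinge (a point): Axis of the brake's hinge pin, at x 65, y -50, z 155 mm of the stand; the pin lies along the stand's y.
- brake (a joint): Angle of the brake, rad: 0 = down, rubber shoe resting on the wheel's top; grows as its near end is lifted up and over away from the robot, to 2.85 = fully back on its stop. Dark steel bar 12 mm wide (y), 10 mm thick, 0.2 kg, reaching 116 mm from the pin over the wheel towards the robot. Hinge nearly free: drops shut below about 1.5 rad, falls open by itself beyond about 1.8.
- brake_tab (a point): Middle of the brake's grip tab, an upright block at the bar's near end, 12 mm wide (y), 18 mm long (x), standing 5 to 31 mm above the bar's middle line; moves with the brake: at 0 it is 107 mm from the pin towards the robot and 22 mm above it. Can be pinched across its 12 mm from above and swung over round the pin.
- multimeter: Hand multimeter, 155 x 78 x 48 mm, lying to the right of the stand; origin at its underside's centre. Leave alone.
- hex_key: Hex key, 83 x 31 x 6 mm, lying near the front edge of the table; origin at its underside's centre. Leave alone.
- parts_cup: Small grey cup with nuts, 61 mm across, 36 mm high, left of the stand; origin at its underside's centre. Leave alone.

How it is judged:
By the outcome, as a careful person would: the job done as asked, in the order asked, and still so for the second after the job is handed in, while the arm keeps its last pose, push and grip.
It also fails if it takes over 72 s, if anything falls off the work surface, if the arm or the gripper's body presses on something with over 40 N, if the wrist force passes 120 N, or if a joint passes its speed limit or range.

## Working session

There is one attempt and no reset: what is moved stays moved. The work goes in short steps, Python scripts to look and compute and a shell command to move; the robot and the scene stay as the last step left them, time stands still between calls to the robot, and variables do not carry over. Pictures are saved under pics/ and viewed, at most 10 in all, crops included, and the job is handed in when it is done.

```bash
ls; mkdir -p pics; python3 - <<'E'
from plant import ctrl
import cv2,numpy as np
for n in("scene","top"):
    cv2.imwrite(f"pics/{n}0.png",ctrl.camera(n)[:,:,::-1])
    p=ctrl.camera_params(n);print(n,p)
print(ctrl.camera_params("wrist"))
s=ctrl.state();print(s)
E
```

```text
pics
scene {'intrinsics': array([[397.05089306,   0.        , 249.1500503 ],
       [  0.        , 397.05089306, 197.42593689],
       [  0.        ,   0.        ,   1.        ]]), 'distortion': array([-0.09591137,  0.        ,  0.        ,  0.        ,  0.        ]), 'rvec': array([ 2.00768028, -1.1822758 ,  0.54106732]), 'tvec': array([-0.38499901,  0.29340535,  0.87227   ])}
top {'intrinsics': array([[382.9686205 ,   0.        , 255.82463057],
       [  0.        , 382.9686205 , 196.7353099 ],
       [  0.        ,   0.        ,   1.        ]]), 'distortion': array([0.02540752, 0.        , 0.        , 0.        , 0.        ]), 'rvec': array([ 2.16770049, -2.19954878,  0.1614664 ]), 'tvec': array([-0.20417918,  0.48829886,  0.90699143])}
{'intrinsics': array([[269.83874423,   0.        , 253.20259035],
       [  0.        , 269.83874423, 190.53370333],
       [  0.        ,   0.        ,   1.        ]]), 'distortion': array([-0.03205348,  0.        ,  0.        ,  0.        ,  0.        ]), 'mount': array([[-6.77189614e-04, -9.56460498e-01, -2.91861023e-01,
         7.46950174e-02]
[... 289 characters left out ...]
15403673e+00,  4.23773411e-01,  1.63060414e+00, -8.17350251e-06,
        1.08861093e+00, -1.90155368e-02]), 'joint_velocities': array([ 4.62430703e-05, -2.19613386e-03, -4.23202401e-04, -7.71065887e-04,
        7.49688374e-04,  1.19932483e-03]), 'tau': array([ 7.09947908e-04, -5.58416140e+01, -2.82445532e+01, -5.79416042e-05,
        2.97126135e-03, -3.70323880e-05]), 'position': array([ 0.26363368, -0.56613269,  0.23062152]), 'tcp_rot': array([ 9.76355619e-01,  2.16169422e-01, -1.41431216e-04, -6.83446040e-04]), 'contact_force': array([ 0.01666296, -0.11820436,  0.01254222]), 'moment': array([-0.03021459, -0.0246442 , -0.02492608]), 'finger_force': 0.0, 'gripper_width': 0.08555631237628422}
```

View pics/scene0.png

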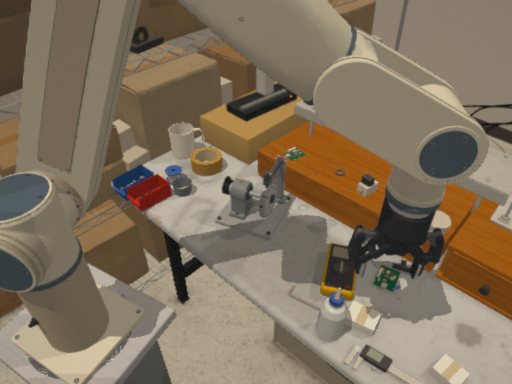

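View pics/top0.png

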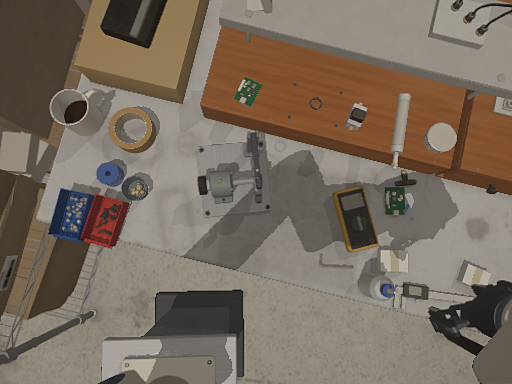

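The scene view shows the stand at about (258,205). The top view shows its plate at about (233,180), with the meter at (355,218) and the cup at (135,187). I'll enlarge the stand in both views.

```bash
python3 - <<'E'
import cv2,numpy as np
a=cv2.imread("pics/top0.png")[120:225,185:285];b=cv2.imread("pics/scene0.png")[145:245,210:305]
a=cv2.resize(a,None,fx=4,fy=5.5,interpolation=2)[:, :];a=cv2.resize(cv2.imread("pics/top0.png")[125:225,190:280],(390,433),interpolation=2)
b=cv2.resize(b,(410,432),interpolation=2)
c=np.zeros((433,800,3),np.uint8);c[:,:390]=a;c[:432,390:]=b
cv2.imwrite("pics/crop0.png",c)
E
```

```text
(no output)
```

View pics/crop0.png

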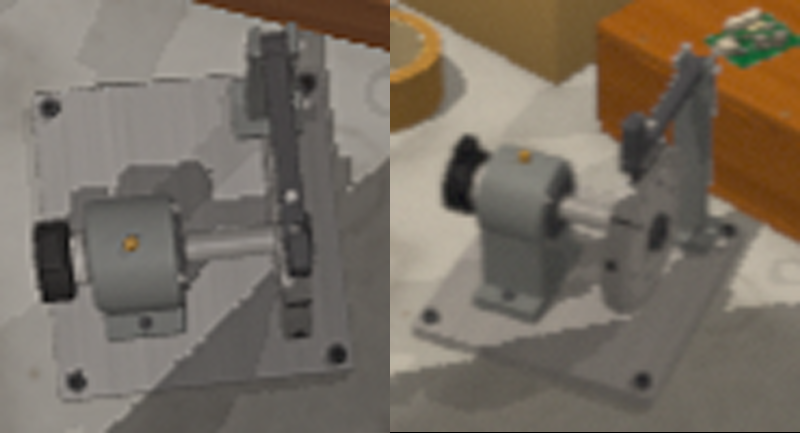

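```bash
cat > h.py <<'E'
from plant import ctrl
import cv2,numpy as np
from scipy.spatial.transform import Rotation as R
from scipy.optimize import least_squares
def proj(n,P):
    p=ctrl.camera_params(n)
    return cv2.projectPoints(np.float64(P).reshape(-1,1,3),p["rvec"],p["tvec"],p["intrinsics"],p["distortion"])[0].reshape(-1,2)
def wproj(P,s):
    p=ctrl.camera_params("wrist")
    T=np.eye(4);T[:3,:3]=R.from_quat(s["tcp_rot"]).as_matrix();T[:3,3]=s["position"]
    M=np.linalg.inv(T@p["mount"])
    return cv2.projectPoints(np.float64(P).reshape(-1,1,3),cv2.Rodrigues(M[:3,:3])[0],M[:3,3],p["intrinsics"],p["distortion"])[0].reshape(-1,2)
def world(v,P):
    P=np.float64(P).reshape(-1,3);c,s=np.cos(v[2]),np.sin(v[2])
    return P@np.array([[c,s,0],[-s,c,0],[0,0,1]])+[v[0],v[1],0]
E
cat > fit.py <<'E'
from h import *
t=lambda u,v:(190+u/4.333,125+v/4.333)
b=lambda u,v:(210+(u-390)/4.316,145+v/4.32)
# sx,sy sign
T=[(1,1,t(50,108)),(1,-1,t(307,82)),(-1,1,t(77,381)),(-1,-1,t(337,354))]
S=[(-1,1,b(430,316)),(-1,-1,b(643,380)),(1,-1,b(728,230))]
def f(v):
    r=[]
    for n,L in(("top",T),("scene",S)):
        P=world(v,[(a*(.09-v[3]),c*(.085-v[3]),.014) for a,c,_ in L])
        r.append((proj(n,P)-[x[2] for x in L]).ravel())
    return np.concatenate(r)
s=least_squares(f,[.5,.1,0,.012]);print(s.x,s.fun.round(1))
v=s.x
for n,p in(("wheel",(-.02,-.05,.085)),("hinge",(.065,-.05,.155)),("tab",(.065-.107,-.05,.177)),("tabtop",(.065-.107,-.05,.186)),("wheeltop",(-.02,-.05,.14)),("lub",(-.02,.04,.12))):
    W=world(v,p);q=proj("top",W)[0];q2=proj("scene",W)[0]
    print(n,W.round(4),((q-[190,125])*4.333).round(),((q2-[210,145])*4.316+[390,0]).round())
E
python3 fit.py
```

```text
[ 0.53473355 -0.16007084  0.09397433  0.0100329 ] [ 0.1 -0.2  0.1 -0.   0.1  0.1  0.4 -0.2 -0.1 -0.1 -0.4 -0.  -0.3 -0.1]
wheel [[ 0.5195 -0.2117  0.085 ]] [289. 236.] [642. 227.]
hinge [[ 0.6041 -0.2038  0.155 ]] [276.  46.] [694.  65.]
tab [[ 0.4976 -0.2138  0.177 ]] [302. 252.] [632. 130.]
tabtop [[ 0.4976 -0.2138  0.186 ]] [303. 249.] [632. 117.]
wheeltop [[ 0.5195 -0.2117  0.14  ]] [293. 219.] [644. 158.]
lub [[ 0.5111 -0.1221  0.12  ]] [117. 244.] [512. 149.]
```

The seven screw fits agree within 0.4 px, the inset comes out at 10 mm, and the predicted tab and hinge land on the image. I'll move above the tab with the tool's y aligned to the stand's y.

```bash
python3 -m pendant '[[0,0,0,0.018],[0,0,0,0.018],[0,0,0,0.018]]' -1 40; python3 -m pendant '[[0.24,-0.3,0,0],[0.24,-0.3,0,0],[0.24,-0.3,0,0],[0.24,-0.3,0,0],[0.24,-0.3,0,0],[0.24,-0.3,0,0],[0.24,-0.3,0,0],[0.24,-0.3,0,0],[0.24,-0.3,0,0],[0.24,-0.3,0,0],[0.24,-0.3,0,0],[0,0,0,0]]'
cat > go.py <<'E'
# python3 go.py X Y Z [in stand frame if 's'] : remaining shift in tool units (x,y,z of 0.1 m), heading error in turn units
import sys;from h import *
V=[0.53473,-0.16007,0.09397]
P=np.float64(sys.argv[1:4]);P=world(V,P)[0]
s=ctrl.state();M=R.from_quat(s["tcp_rot"]).as_matrix()
h=np.arctan2(M[1,0],M[0,0])
print("shift",(M.T@(P-s["position"])*10).round(3),"yaw",((h-V[2])/2/np.pi).round(4),"tilt",M[2].round(3),"t",s["clock"],"w",s["gripper_width"],"F",s["contact_force"].round(1))
E
python3 go.py -.042 -.05 .158
python3 - <<'E'
from h import *
s=ctrl.state();I=ctrl.camera("wrist");cv2.imwrite("pics/w0.png",I[:,:,::-1])
V=[0.53473,-0.16007,0.09397]
print(wproj(world(V,[(-.042,-.05,.186),(.065,-.05,.16),(-.02,-.05,.14)]),s).round())
E
```

```text
clock: 0.35
position: [0.2637, -0.5663, 0.2309]
tcp_rot: [0.999, 0.045, -0.0, -0.0]
contact_force: [0.6, -0.6, 0.2]
gripper_width: 0.0853
finger_force: 0.0
clock: 1.35
position: [0.4975, -0.2078, 0.2312]
tcp_rot: [0.999, 0.05, 0.001, -0.001]
contact_force: [0.3, -0.1, 0.4]
gripper_width: 0.0857
finger_force: 0.0
shift [-0.006  0.061  0.732] yaw 0.0011 tilt [ 0.001 -0.001 -1.   ] t 1.35 w 0.08565099507096842 F [ 0.3 -0.1  0.4]
[[263. 213.]
 [265.  62.]
 [262. 171.]]
```

View pics/w0.png

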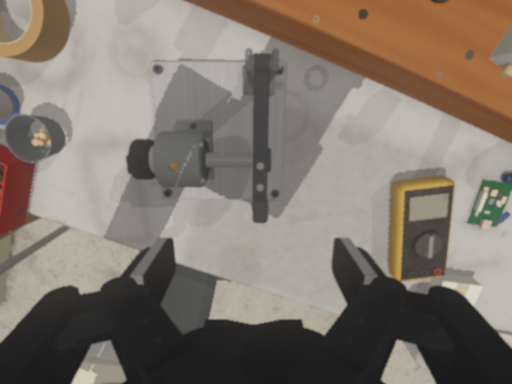

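The wrist view shows the tab at about (261,211), predicted (263,213), and the hinge at about (262,58). That is within 2 mm, so I'll descend and grip.

```bash
python3 -m pendant '[[0,0.05,0.1,0],[0,0,0.2,0],[0,0,0.2,0],[0,0,0.23,0],[0,0,0,0]]' -0.3;  python3 -m pendant '[[0,0,0,0],[0,0,0,0],[0,0,0,0],[0,0,0,0],[0,0,0,0]]' 1 30; python3 go.py -.042 -.05 .158
python3 - <<'E'
import numpy as np
a0=np.pi-np.arctan2(22,107);r=np.hypot(107,22)
p=None
for th in np.arange(0,2.25,.15):
    q=r*np.array([np.cos(a0-th),np.sin(a0-th)])
    if p is not None: print(round(th,2),q.round(),"rows",((q[0]-p[0])/100).round(3),(-(q[1]-p[1])/100).round(3))
    p=q
E
```

```text
clock: 1.82
position: [0.4916, -0.2179, 0.1538]
tcp_rot: [0.999, 0.047, -0.004, -0.002]
contact_force: [-0.9, 0.2, -0.3]
gripper_width: 0.0556
finger_force: 0.0
clock: 2.23
position: [0.495, -0.2136, 0.1595]
tcp_rot: [0.999, 0.047, -0.0, -0.004]
contact_force: [0.7, 23.7, 7.5]
gripper_width: 0.0117
finger_force: 32.4
shift [0.026 0.005 0.015] yaw 0.0001 tilt [ 0.    -0.007 -1.   ] t 2.2333 w 0.011688633310758886 F [ 0.7 23.7  7.5]
0.15 [-103.   38.] rows 0.045 -0.157
0.3 [-96.  53.] rows 0.068 -0.149
0.45 [-87.  66.] rows 0.089 -0.137
0.6 [-76.  79.] rows 0.109 -0.122
0.75 [-63.  89.] rows 0.126 -0.105
0.9 [-49.  97.] rows 0.14 -0.085
1.05 [-34. 104.] rows 0.151 -0.063
1.2 [-18. 108.] rows 0.159 -0.039
1.35 [ -2. 109.] rows 0.163 -0.015
1.5 [ 14. 108.] rows 0.163 0.009
1.65 [ 30. 105.] rows 0.16 0.034
1.8 [46. 99.] rows 0.153 0.057
1.95 [60. 91.] rows 0.143 0.079
2.1 [73. 81.] rows 0.13 0.1
```

```bash
python3 -m pendant '[[0,-0.03,0,0],[0.02,0,-0.08,0],[0.025,0,-0.077,0],[0.068,0,-0.149,0],[0.089,0,-0.137,0],[0.109,0,-0.122,0],[0.126,0,-0.105,0],[0.14,0,-0.085,0],[0,0,0,0]]'; python3 go.py .016 -.05 .233
```

```text
clock: 2.98
position: [0.5539, -0.2078, 0.2366]
tcp_rot: [0.999, 0.048, 0.001, -0.001]
contact_force: [-6.9, 7.0, 5.9]
gripper_width: 0.0113
finger_force: 31.5
shift [0.014 0.007 0.036] yaw 0.0004 tilt [ 0.001 -0.002 -1.   ] t 2.9833 w 0.0113326821169955 F [-6.9  7.   5.9]
```

```bash
python3 -m pendant '[[0.16,0,-0.05,0],[0.16,0,-0.035,0],[0.163,0,-0.01,0],[0.163,0,0.01,0],[0.16,0,0.034,0],[0.153,0,0.057,0],[0.143,0,0.08,0],[0.13,0,0.1,0],[0,0,0,0],[0,0,0,0]]'; python3 go.py .138 -.05 .217
```

```text
clock: 3.82
position: [0.6779, -0.1962, 0.218]
tcp_rot: [0.999, 0.049, 0.003, -0.0]
contact_force: [3.3, 7.4, 4.5]
gripper_width: 0.0117
finger_force: 37.2
shift [-0.012  0.006  0.01 ] yaw 0.0005 tilt [ 0.006 -0.    -1.   ] t 3.8167 w 0.011677042717013392 F [3.3 7.4 4.5]
```

```bash
python3 -m pendant '[[0,0,0,0],[0,0,0,0],[0,0,0,0],[0,0,0,0],[0,0,0,0]]' -0.3; python3 -m pendant '[[0,0,-0.2,0],[-0.1,0,-0.2,0],[-0.3,0,-0.1,0],[-0.3,0,0,0],[-0.3,0,0,0],[-0.3,0,0.1,0],[-0.3,0,0.3,0],[-0.28,0,0.3,0],[0,0,0,0],[0,0,0,0]]'; python3 go.py -.05 -.05 .19
cat >> h.py <<'E'
V=[0.53473,-0.16007,0.09397]
PH=np.radians(np.arange(-80,80,.25)) # rim angle from top, + away from robot
def strip(n="wrist"):
    s=ctrl.state();I=ctrl.camera(n)
    y=np.linspace(-.009,.009,24)
    g=np.array([[(-.02+.055*np.sin(a),-.05+b,.085+.055*np.cos(a)) for a in PH] for b in y])
    W=world(V,g);p=wproj(W,s) if n=="wrist" else proj(n,W)
    m=p.astype(np.float32).reshape(len(y),len(PH),2)
    return s["clock"],cv2.remap(I[:,:,::-1].copy(),m[...,0].copy(),m[...,1].copy(),1),I
E
python3 - <<'E'
from h import *
t,S,I=strip();c=cv2.resize(I[60:300,150:400,::-1],(800,500),interpolation=2)
o=np.zeros((580,800,3),np.uint8);o[:500]=c;o[505:565]=cv2.resize(S,(800,60),interpolation=2);cv2.imwrite("pics/w1.png",o);print(t)
E
```

```text
clock: 4.23
position: [0.6749, -0.1976, 0.2154]
tcp_rot: [0.999, 0.048, -0.0, 0.0]
contact_force: [0.3, 0.4, 0.0]
gripper_width: 0.0554
finger_force: 0.0
clock: 5.07
position: [0.4859, -0.215, 0.1943]
tcp_rot: [0.999, 0.047, -0.002, -0.001]
contact_force: [0.9, 0.6, 0.8]
gripper_width: 0.0554
finger_force: 0.0
shift [ 0.038 -0.     0.043] yaw 0.0002 tilt [-0.004 -0.002 -1.   ] t 5.0667 w 0.05535752573465909 F [0.9 0.6 0.8]
5.0667
```

View pics/w1.png

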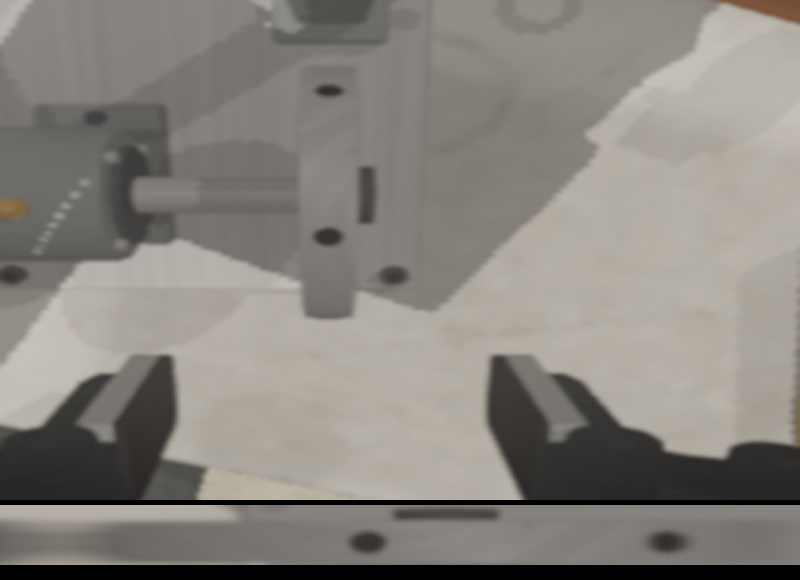

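The holes in the rim strip sit at -6.4° and 53.6° from the top, 60° apart as they should be, so the wheel is readable. I'll grip the rim 30° to the far side of the top, approaching from above.

```bash
cat > ph.py <<'E'
# frames N: print hole phase (deg from top, mod 60), save strip stack
import sys;from h import *
def phase(S):
    g=cv2.cvtColor(S,6)[11:16].mean(0).astype(float);a=np.degrees(PH)
    d=cv2.GaussianBlur(g[None],(0,0),30)[0]-cv2.GaussianBlur(g[None],(0,0),4)[0]
    d=np.clip(d-8,0,None);m=(a>-60)&(a<70);d=d*m
    return [(round(float((a[l==i]*d[l==i]).sum()/d[l==i].sum()),1),round(float(d[l==i].max()))) for n,l in [cv2.connectedComponents((d>0).astype(np.uint8)[None])] for l in [l[0]] for i in range(1,n)]
if __name__=="__main__":
    t,S,I=strip();print(t,phase(S));
    if len(sys.argv)>1: cv2.imwrite(f"pics/s_{t:.2f}.png",S)
E
python3 ph.py
python3 go.py .003 -.0485 .165;python3 -m pendant '[[0.19,0.0,0,0],[0.2,0,0,0],[0.18,-0.01,0,0],[0,0,0.2,0],[0,0,0.1,0],[0,0,0,0]]' 0.1; python3 go.py .003 -.0485 .106; python3 ph.py
```

```text
5.1167 [(-6.5, 36), (53.3, 34)]
shift [ 0.531 -0.028  0.317] yaw 0.0003 tilt [ 0.002  0.001 -1.   ] t 5.1667 w 0.05546212057880188 F [ 0.4 -0.7  0. ]
clock: 5.67
position: [0.5447, -0.2082, 0.1641]
tcp_rot: [0.999, 0.049, -0.001, -0.001]
contact_force: [-1.3, -0.9, 0.2]
gripper_width: 0.0386
finger_force: 0.0
shift [-0.023 -0.002  0.581] yaw 0.0005 tilt [-0.003 -0.001 -1.   ] t 5.6667 w 0.03857810024491997 F [-1.3 -0.9  0.2]
5.6667 [(-36.9, 3), (-6.2, 33), (53.7, 40)]
```

```bash
python3 -m pendant '[[0,0,0.2,0],[0,0,0.2,0],[0,0,0.18,0],[0,0,0,0],[0,0,0,0],[0,0,0,0]]'; python3 go.py .003 -.0485 .106; python3 -m pendant '[[0,0,0,0],[0,0,0,0],[0,0,0,0],[0,0,0,0],[0,0,0,0]]' 1 30; python3 ph.py
python3 - <<'E'
import numpy as np
r=.46
for a in range(30,-75,-10):
    b=a-10;A,B=np.radians([a,b]);print(a,b,(r*(np.sin(B)-np.sin(A))).round(3),(-r*(np.cos(B)-np.cos(A))).round(3))
E
```

```text
clock: 6.22
position: [0.5459, -0.2092, 0.1092]
tcp_rot: [0.999, 0.048, 0.001, 0.0]
contact_force: [0.3, 0.8, 0.1]
gripper_width: 0.0385
finger_force: 0.0
shift [-0.035 -0.015  0.032] yaw 0.0004 tilt [ 0.002  0.001 -1.   ] t 6.2167 w 0.038460717155517 F [0.3 0.8 0.1]
clock: 6.63
position: [0.546, -0.2084, 0.1093]
tcp_rot: [0.999, 0.048, 0.001, 0.0]
contact_force: [-0.1, 4.8, 6.3]
gripper_width: 0.0133
finger_force: 33.5
6.6333 [(-6.5, 21), (54.0, 44)]
30 20 -0.073 -0.034
20 10 -0.077 -0.021
10 0 -0.08 -0.007
0 -10 -0.08 0.007
-10 -20 -0.077 0.021
-20 -30 -0.073 0.034
-30 -40 -0.066 0.046
-40 -50 -0.057 0.057
-50 -60 -0.046 0.066
-60 -70 -0.034 0.073
-70 -80 -0.021 0.077
```

```bash
python3 -m pendant '[[-0.037,0,-0.017,0],[-0.036,0,-0.017,0],[-0.077,0,-0.021,0],[-0.08,0,-0.007,0],[-0.08,0,0.007,0],[-0.077,0,0.021,0],[-0.073,0,0.034,0],[-0.066,0,0.046,0],[-0.057,0,0.057,0],[-0.046,0,0.066,0],[-0.034,0,0.073,0],[0,0,0,0]]'; python3 go.py -.063 -.0485 .082; python3 ph.py
```

```text
clock: 7.68
position: [0.4794, -0.2147, 0.085]
tcp_rot: [0.999, 0.048, 0.001, -0.0]
contact_force: [-2.6, 7.1, 12.4]
gripper_width: 0.0135
finger_force: 49.6
shift [-0.028 -0.007  0.03 ] yaw 0.0003 tilt [ 0.002 -0.    -1.   ] t 7.6833 w 0.013521676176505334 F [-2.6  7.1 12.4]
7.6833 [(-42.5, 3), (-28.9, 38), (31.1, 46)]
```

```bash
python3 -m pendant '[[0,0,0,0],[0,0,0,0]]' 0.1 >/dev/null; python3 ph.py; python3 -m pendant '[[0,0,0,0],[0,0,0,0]]'>/dev/null; python3 ph.py;python3 -m pendant '[[0,0,0,0],[0,0,0,0]]'>/dev/null; python3 ph.py;python3 -m pendant '[[0,0,0,0],[0,0,0,0]]'>/dev/null; python3 ph.py;python3 -m pendant '[[0,0,0,0],[0,0,0,0]]'>/dev/null; python3 ph.py;python3 -m pendant '[[0,0,0,0],[0,0,0,0]]'>/dev/null; python3 ph.py;python3 -m pendant '[[0,0,0,0],[0,0,0,0]]'>/dev/null; python3 ph.py;python3 -m pendant '[[0,0,0,0],[0,0,0,0]]'>/dev/null; python3 ph.py;python3 -m pendant '[[0,0,0,0],[0,0,0,0]]'>/dev/null; python3 ph.py;python3 -m pendant '[[0,0,0,0],[0,0,0,0]]'>/dev/null; python3 ph.py;python3 -m pendant '[[0,0,0,0],[0,0,0,0]]'>/dev/null; python3 ph.py;python3 -m pendant '[[0,0,0,0],[0,0,0,0],[0,0,0,0]]'; python3 ph.py
```

```text
7.9 [(-42.8, 5), (-18.2, 38), (41.6, 45)]
8.1167 [(-43.0, 4), (-5.1, 41), (54.5, 43)]
8.3333 [(2.5, 43), (62.1, 40)]
8.55 [(-60.0, 0), (-47.0, 2), (6.7, 43), (65.9, 38)]
8.7667 [(-59.8, 3), (-47.0, 5), (8.8, 43), (67.5, 35)]
8.9833 [(-59.8, 4), (-47.1, 6), (10.0, 43), (68.1, 34)]
9.2 [(-59.9, 3), (-46.5, 8), (10.5, 43), (68.3, 33)]
9.4167 [(-59.9, 4), (-46.4, 8), (10.8, 43), (68.4, 32)]
9.6333 [(-59.8, 4), (-46.4, 8), (11.0, 43), (68.4, 32)]
9.85 [(-59.8, 4), (-46.5, 8), (11.0, 43), (68.4, 32)]
10.0667 [(-59.8, 4), (-46.5, 8), (11.1, 43), (68.5, 31)]
clock: 10.37
position: [0.4791, -0.2152, 0.0836]
tcp_rot: [0.999, 0.048, 0.0, 0.0]
contact_force: [0.0, 0.3, -0.2]
gripper_width: 0.0384
finger_force: 0.0
10.3667 [(-59.8, 4), (-46.4, 9), (11.1, 43), (68.5, 31)]
```

```bash
python3 - <<'E'
from h import *
from scipy.spatial.transform import Rotation as R
s={"position":np.array([.4859,-.215,.1943]),"tcp_rot":R.from_quat([.999,.047,-.002,-.001]).as_quat()}
for z in(.1,.15,.165):
  print(z,[(x,wproj(world(V,(x,-.05,z)),s)[0].round()) for x in(.03,.04,.05,.055,.06,.065)])
r=.48
L=[-80,-70,-60,-50,-40,-30,-20,-10,0,10,20,30,38]
for a,b in zip(L,L[1:]):
    A,B=np.radians([a,b]);print(a,b,(r*(np.sin(B)-np.sin(A))).round(3),(-r*(np.cos(B)-np.cos(A))).round(3))
t,S,I=strip("top");cv2.imwrite("pics/top1.png",cv2.resize(I[90:220,185:300,::-1],(530,599),interpolation=2))
E
python3 go.py -.067 -.0485 .0745
```

```text
0.1 [(0.03, array([255.,  96.])), (0.04, array([255.,  83.])), (0.05, array([255.,  70.])), (0.055, array([255.,  63.])), (0.06, array([255.,  57.])), (0.065, array([255.,  50.]))]
0.15 [(0.03, array([255.,  93.])), (0.04, array([255.,  76.])), (0.05, array([255.,  60.])), (0.055, array([255.,  51.])), (0.06, array([255.,  42.])), (0.065, array([255.,  33.]))]
0.165 [(0.03, array([256.,  92.])), (0.04, array([256.,  74.])), (0.05, array([256.,  55.])), (0.055, array([256.,  46.])), (0.06, array([256.,  36.])), (0.065, array([256.,  26.]))]
-80 -70 0.022 -0.081
-70 -60 0.035 -0.076
-60 -50 0.048 -0.069
-50 -40 0.059 -0.059
-40 -30 0.069 -0.048
-30 -20 0.076 -0.035
-20 -10 0.081 -0.022
-10 0 0.083 -0.007
0 10 0.083 0.007
10 20 0.081 0.022
20 30 0.076 0.035
30 38 0.056 0.037
shift [-0.065 -0.012  0.091] yaw 0.0004 tilt [ 0. -0. -1.] t 10.4667 w 0.03823514377573229 F [-0.1  0.3  0.2]
```

View pics/top1.png

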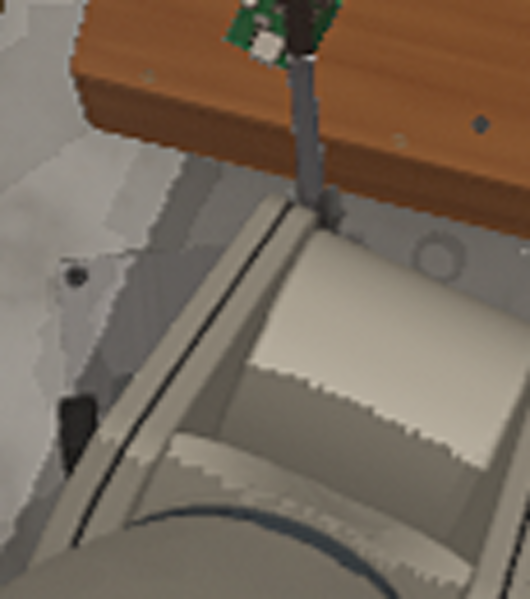

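The brake bar lies back over the cabinet, from (310,190) to (300,0). I'll grip lower on the near side and turn the wheel the other way.

```bash
python3 -m pendant '[[-0.03,-0.012,0.045,0],[-0.03,0,0.045,0],[0,0,0,0]]' >/dev/null; python3 -m pendant '[[0,0,0,0],[0,0,0,0],[0,0,0,0],[0,0,0,0],[0,0,0,0]]' 1 40; python3 ph.py
python3 -m pendant '[[0.011,0,-0.04,0],[0.011,0,-0.041,0],[0.035,0,-0.076,0],[0.048,0,-0.069,0],[0.059,0,-0.059,0],[0.069,0,-0.048,0],[0.076,0,-0.035,0]]' >/dev/null; python3 ph.py;  python3 -m pendant '[[0.081,0,-0.022,0],[0.083,0,-0.007,0],[0.083,0,0.007,0],[0.081,0,0.022,0],[0.076,0,0.035,0],[0.056,0,0.037,0],[0,0,0,0]]'; python3 ph.py; python3 go.py .0096 -.0485 .104
```

```text
clock: 11.13
position: [0.473, -0.2151, 0.0746]
tcp_rot: [0.999, 0.048, 0.0, 0.0]
contact_force: [-1.1, -5.3, -1.4]
gripper_width: 0.0132
finger_force: 42.3
11.1333 [(-59.6, 7), (-46.3, 12), (11.2, 44), (68.3, 21)]
11.7667 [(1.3, 43), (61.2, 38)]
clock: 12.4
position: [0.5487, -0.208, 0.1039]
tcp_rot: [0.999, 0.049, -0.002, 0.0]
contact_force: [-5.4, -7.2, 2.7]
gripper_width: 0.0131
finger_force: 43.1
12.4 [(-0.1, 24), (50.5, 43)]
shift [ 0.003 -0.005 -0.   ] yaw 0.0005 tilt [-0.003  0.001 -1.   ] t 12.45 w 0.013400757880004291 F [-4.5 -7.1  0.7]
```

```bash
python3 -m pendant '[[0,0,0,0],[0,0,0,0]]' 0.1 >/dev/null; python3 ph.py; python3 -m pendant '[[0,0,0,0],[0,0,0,0]]'>/dev/null; python3 ph.py;python3 -m pendant '[[0,0,0,0],[0,0,0,0]]'>/dev/null; python3 ph.py;python3 -m pendant '[[0,0,0,0],[0,0,0,0]]'>/dev/null; python3 ph.py;python3 -m pendant '[[0,0,0,0],[0,0,0,0]]'>/dev/null; python3 ph.py;python3 -m pendant '[[0,0,0,0],[0,0,0,0],[0,0,0,0]]'>/dev/null; python3 ph.py;python3 -m pendant '[[0,0,0,0],[0,0,0,0],[0,0,0,0],[0,0,0,0]]'>/dev/null; python3 ph.py;python3 -m pendant '[[0,0,0,0],[0,0,0,0],[0,0,0,0],[0,0,0,0],[0,0,0,0],[0,0,0,0]]'>/dev/null; python3 ph.py;python3 -m pendant '[[0,0,0,0],[0,0,0,0],[0,0,0,0],[0,0,0,0],[0,0,0,0],[0,0,0,0]]'; python3 ph.py
```

```text
12.6167 [(0.8, 20), (37.4, 45)]
12.8333 [(0.7, 18), (19.4, 41)]
13.05 [(7.4, 21), (67.4, 41)]
13.2667 [(1.0, 20), (61.2, 43)]
13.4833 [(0.7, 20), (57.7, 44)]
13.7833 [(0.7, 21), (55.3, 44)]
14.1667 [(0.6, 20), (54.3, 45)]
14.7167 [(0.7, 20), (54.0, 45)]
clock: 15.27
position: [0.5496, -0.2072, 0.1042]
tcp_rot: [0.999, 0.048, 0.0, 0.0]
contact_force: [0.8, -0.4, -0.4]
gripper_width: 0.0384
finger_force: 0.0
15.2667 [(0.6, 20), (53.9, 45)]
```

Hole H2 rests at 11.1° after rolling in one way and at 53.9° after rolling in the other. Half the span is 21.4°, which is within the stated 20–35°, so the target is H2 at 32.5°. I'll regrip just past the top and turn the wheel back.

```bash
python3 go.py -.0076 -.0485 .1124; python3 -m pendant '[[-0.09,0,-0.04,0],[-0.08,0,-0.04,0],[0,0,0,0],[0,0,0,0]]' >/dev/null; python3 ph.py; python3 go.py -.0076 -.0485 .1124; python3 -m pendant '[[0,0,0,0],[0,0,0,0],[0,0,0,0],[0,0,0,0],[0,0,0,0]]' 1 50; python3 ph.py
python3 -m pendant '[[-0.04,0,-0.009,0],[-0.04,0,-0.006,0],[-0.04,0,-0.002,0],[-0.04,0,0.002,0],[0,0,0,0],[0,0,0,0],[0,0,0,0]]'; python3 ph.py;python3 go.py -.0076 -.0485 .1124
```

```text
shift [-0.18   0.002 -0.083] yaw 0.0004 tilt [-0. -0. -1.] t 15.3167 w 0.038007088002373825 F [ 0.1 -1.   0.3]
15.65 [(-56.5, 9), (-36.3, 10), (-6.3, 38), (53.8, 42)]
shift [-0.009 -0.     0.002] yaw 0.0003 tilt [ 0.001  0.    -1.   ] t 15.7 w 0.038462667929979974 F [ 0.2 -0.5 -0. ]
clock: 16.12
position: [0.533, -0.2094, 0.1124]
tcp_rot: [0.999, 0.048, 0.0, 0.0]
contact_force: [-1.7, -4.9, 2.2]
gripper_width: 0.013
finger_force: 51.0
16.1167 [(-58.1, 12), (-33.4, 14), (-6.1, 44), (53.9, 42)]
clock: 16.75
position: [0.5202, -0.2108, 0.1146]
tcp_rot: [0.999, 0.048, 0.004, 0.001]
contact_force: [8.2, -0.1, -1.7]
gripper_width: 0.013
finger_force: 49.6
16.75 [(-36.5, 3), (-19.2, 39), (40.9, 44)]
shift [ 0.116 -0.006  0.023] yaw 0.0003 tilt [ 0.007  0.002 -1.   ] t 16.8 w 0.012828460766613628 F [ 8.5 -0.3 -0.8]
```

```bash
python3 -m pendant '[[-0.03,0,0.002,0],[-0.03,0,0.004,0],[-0.02,0,0.005,0],[0,0,0,0],[0,0,0,0],[0,0,0,0]]'; python3 ph.py
```

```text
clock: 17.3
position: [0.5131, -0.2115, 0.1142]
tcp_rot: [0.999, 0.048, 0.004, 0.001]
contact_force: [9.5, 2.4, 4.2]
gripper_width: 0.0128
finger_force: 50.4
17.3 [(-26.1, 36), (34.0, 45)]
```

```bash
python3 -m pendant '[[-0.018,0,0.003,0],[0,0,0,0],[0,0,0,0],[0,0,0,0],[0,0,0,0]]'; python3 ph.py; python3 -m pendant '[[0,0,0,0],[0,0,0,0],[0,0,0,0],[0,0,0,0],[0,0,0,0],[0,0,0,0],[0,0,0,0],[0,0,0,0]]'; python3 ph.py
python3 - <<'E'
from h import *
t,S,I=strip("scene");t,S2,J=strip("wrist")
print(proj("scene",world(V,[(.065+.116*np.cos(np.pi-2.85),-.05,.155+.116*np.sin(np.pi-2.85))])),t)
o=np.zeros((560,800,3),np.uint8);o[:480,:400]=cv2.resize(I[110:254,200:320,::-1],(400,480),interpolation=2)
o[:480,400:]=cv2.resize(J[40:280,150:350,::-1],(400,480),interpolation=2);o[490:550]=cv2.resize(S2,(800,60));cv2.imwrite("pics/fin.png",o)
E
```

```text
clock: 17.77
position: [0.5117, -0.2116, 0.114]
tcp_rot: [0.999, 0.048, 0.005, 0.001]
contact_force: [10.1, 2.5, 3.6]
gripper_width: 0.013
finger_force: 50.4
17.7667 [(-27.5, 35), (32.6, 45)]
clock: 18.48
position: [0.5117, -0.2116, 0.114]
tcp_rot: [0.999, 0.048, 0.005, 0.001]
contact_force: [10.1, 2.3, 4.4]
gripper_width: 0.0132
finger_force: 50.4
18.4833 [(-27.5, 35), (32.6, 45)]
[[294.11863135 130.75816865]] 18.5833
```

View pics/fin.png

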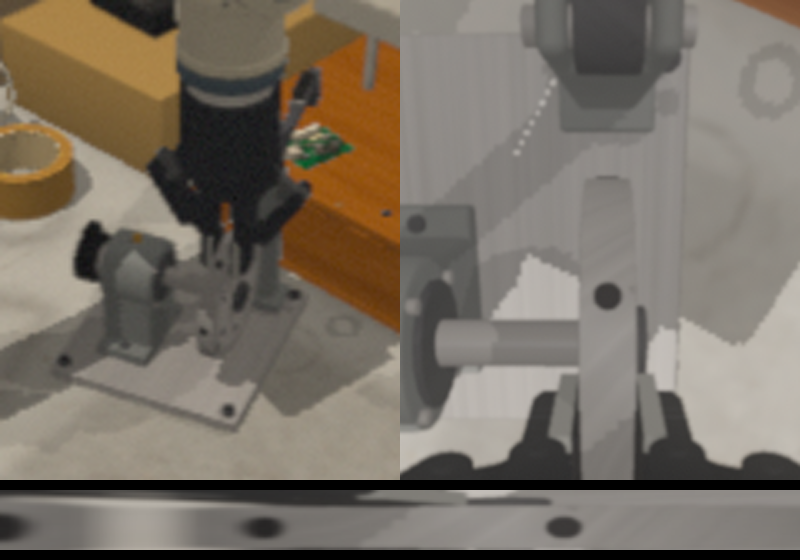

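The wrist view shows the pads gripping the rim at the bottom of the crop, with hole H2 steady at 32.6°. The scene crop shows the brake tab back at about (308,88), where fully open predicts about (313,69) for the bar's end. I'll hand in.

```bash
python3 -c "
from plant import ctrl
print(ctrl.hand_in())"
```

```text
the job is handed in; nothing more can be done
None
```

The brake is flipped fully back, the wheel's heavy side is straight down (midway between rest positions 42.8° apart), and the gripper is holding the rim still; the job is handed in at about 19 s.

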